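Clock a keyed lens barrel in its V-cradle and latch it

TASK

Lock the black lens barrel in its V-cradle at its key position: swing the red-tipped latch over onto the barrel's slotted flange, and roll the barrel in the white-lined V-rests (push on its brass thumbscrews) until the latch's brass key is felt to drop fully home in the flange's keyway. The barrel must stay down in the V-rests all the while, and the things lying round the cradle are to be left alone.

Things in the scene. Friction and masses are not known exactly. Their poses are not given: they have to be found in the camera images.
- cradle: Grey V-cradle fixed to the worktop. Origin on the barrel's axis, midway between the two V-rests, 72 mm above the worktop. Its x axis points straight up, its z axis lies level along the barrel (roughly to the robot's right), its y axis level across the barrel, roughly towards the robot. Base plate 168 mm (z) by 138 mm (y = -77 to +61), its top 14 mm above the worktop.
- rest_left (a point): Middle of the left V-rest, on the barrel's axis (cradle z = -60 mm); the right rest is at z = +60 mm. Each is 16 mm thick and 100 mm wide, 58 mm high above the worktop, with a 90 degree V lined with slippery white plastic (friction about 0.2).
- barrel: Black lens barrel, loose, about 0.85 kg, 180 mm long, 60 mm in diameter in the rests (end rims 66 mm). Origin on its axis at mid-length, z as the cradle's z, x out through the keyway. It starts turned about z against the cradle by 0.6 to 5.7 rad; turn 0 (x straight up) is the key position. A thumbscrew pushed sideways with about 2 to 4 N rolls it; friction stops it where it is left.
- keyway (a point): Middle of the keyway's mouth, on the rim of the bare metal flange (barrel frame 36, 0, 28 mm). The flange is 72 mm in diameter and 18 mm thick; this is its only keyway, 16 mm wide and 8 mm deep. A red dot on the black barrel beside the flange marks it.
- screw1 (a point): Middle of the head of the first of four brass thumbscrews, 90 degrees apart round a bare metal ring (68 mm in diameter, 28 mm long; barrel z = -26 mm). This one is turned +45 degrees about the barrel's z from the keyway. Heads are cylinders 14 mm in diameter and 16 mm long, pointing outward, from 40 to 56 mm from the barrel's axis; the points lie 48 mm from it.
- screw2 (a point): Middle of the head of the second thumbscrew, turned +135 degrees from the keyway. A screw near the top rolls the barrel well when pushed sideways, on until it leans some 60 degrees away; one that leans far towards the finger makes the barrel ride up the V instead.
- screw3 (a point): Middle of the head of the third thumbscrew, turned -135 degrees about the barrel's z from the keyway; the same size.
- screw4 (a point): Middle of the head of the fourth thumbscrew, turned -45 degrees about the barrel's z from the keyway; the same size.
- latch (a joint): Angle of the key latch, rad. 0: level and fully home, key in the keyway. About 0.1: key riding on the flange's rim. It starts open at 1.75 to 2.0, leaning away from the barrel (upright 1.57, stop 2.05). Pushed past upright it falls on the flange by its own weight, rides there, and drops in when the keyway comes under it; the barrel then cannot turn further either way.
- latch_pivot (a point): The latch's pivot, on the far side (cradle frame 38, -58, 28 mm), parallel to the barrel, on a grey post 16 mm (y) by 34 mm (z), its top 118 mm above the worktop. The latch is a steel arm, 14 mm wide and 10 mm thick, with a red tab at its free end, 92 mm from the pivot. Closed it lies level over the barrel, pointing to the robot; its back face is 14 mm above the pivot.
- latch_key (a point): Middle of the lower face of the brass key (12 mm wide, 14 mm long, standing out 12 mm from the arm, 58 mm from the pivot); fully home it lies 30 mm above the barrel's axis.
- latch_tab (a point): Middle of the red tab at the latch's free end, 80 mm from the pivot; the tab is 18 mm wide, 16 mm thick, 24 mm long.
- eyepiece_cap: Black round eyepiece cap, 34 mm in diameter, 14 mm high, on the worktop; origin at the centre of its underside. To be left alone.
- petri_dish: Clear petri dish, 62 mm in diameter, 15 mm high, on the worktop; origin at the centre of its underside. To be left alone.
- dropper_bottle: Small white bottle with a blue band and black dropper cap, 33 mm in diameter, 96 mm high, on the worktop; origin at the centre of its underside. To be left alone.

How it is judged:
By the outcome, as a careful person would: the job done as asked, in the order asked, and still so for the second after the job is handed in, with the robot touching nothing.
It also fails if it takes over 51 s, if anything falls off the work surface, if the arm or the gripper's body presses on something with over 40 N, if the wrist force passes 120 N, or if a joint passes its speed limit or range.

ROBOT

A 6-joint arm with a two-finger parallel gripper is mounted at the origin on a cart in front of the work surface, level with it; the furniture and walls round the work are solid. World frame = base frame: x ahead of the robot, y to its left, z up, the work surface at z = 0. Lengths are in m, angles in rad, forces in N, time in s.
With the tool pointing down it reaches from about 0.225 to 0.725 m from the base axis. Payload 3.1 kg.
Tool frame: the origin (TCP) lies on the centre line of the jaws, within the pads' length; the fingertips stand 22 mm ahead of it and the grasp point (between the pads) lies 3 mm ahead of it; z points along the fingers, y is the line along which they close (so a half turn about z gives the same grasp; the last joint's range is limited). The gripper opens to 85 mm and grips with 20 to 120 N. Pads are 22 mm wide; open, the fingers measure 114 mm over their backs; the gripper's body (76 mm by 85 mm) begins 54 mm behind the grasp point. The pads swing forward as they close: fully open they stand 13 mm farther back than shut.
Start: joints at [-1.465, 0.048, 0.099, 1.622, 0, 1.443], TCP at [0.122, -0.511, 0.253] pointing down, gripper open.
Joint ranges: [-2.91, 2.91], [-0.99, 1.94], [-1.21, 1.42], [-2.12, 2.29], [-1.49, 1.47], [-3.14, 3.14]. Speed limits (rad/s): [2.79, 2.79, 3.14, 3.14, 3.14, 3.14].

INTERFACE

Orientations are given as a unit quaternion [w, x, y, z].
In Python, from station import env gives the robot as it stands. The module is installed in compiled form; this text tells all that it offers.
- The arm moves only by the shell command python3 -m handwheel 'ROWS' [OPENING] [FORCE]. ROWS is JSON, one flat list of numbers, 4 for each row, row after row: the shift along the world's x, y, z in m, then the turn about the world's z in rad. In form: [x, y, z, yaw, x, y, z, yaw, ...]. A call has 1 to 20 rows; each row shifts and turns the commanded pose from where the row before left it; what a row does not reach is not made up. A row lasts 1/12 s, in which the tool goes at most 41.7 mm and 7.16 degrees, less where a joint would pass 70% of its speed; a pose out of reach is approached as far as the arm can. A call with a gripper value outside its range is refused whole. OPENING is the finger opening in m, from 0 to 0.0854, set as the call begins (- or left out, the last holds). The fingers move at their own pace and stop on an object; FORCE is the grip in N (left out, the last holds). Time passes only in rows, so rows that do not move let the fingers close. It gives the time, the measured TCP pose, the force, the opening and the grip force at its end, in the units of the state.
- env.observe(): the state, without advancing time (a new reading comes with each control period).
- env.camera(name): name is "scene" or "top"; returns the picture (400x640x3 uint8, blue, green, red); there is no depth.
- env.camera_params(name): a dict with "mtx" (3x3 intrinsics, pixels), "R" (3x3) and "t" (3): a world point X has camera coordinates R X + t. Camera axes: x right, y down, z forward; pixel columns grow to the right and rows downward; lengths in m; the calibration is good to about 2 mm. A picture is of the moment at which its call begins. camera_params takes no time and is no camera call.
- env.finish_job(): hands the job in; it is judged then, once.
The state is a dict: "t": time; "joints": joint angles; "qd": joint speeds; "joint_torque": joint torques, N m; "eef_pos": TCP position; "tcp_rot": TCP orientation; "ft_force": force on the tool from outside, world axes, zero at the start; "torque": the same for the moment, N m; "grip_width": opening from 0.0 (shut) to 1.0 (fully open); "grasp_force": force on a finger pad.
Only numpy, scipy, OpenCV 4.12 (cv2) and the standard library are available. Lean on these libraries where they do the work, as an engineer would, in place of code of your own. Each camera call takes 0.05 s, during which the arm holds its last target. There are 200 camera calls.

## Working session

There is one attempt and no reset: what is moved stays moved. The work goes in short steps, Python scripts to look and compute and a shell command to move; the robot and the scene stay as the last step left them, time stands still between calls to the robot, and variables do not carry over. Pictures are saved under pics/ and viewed, at most 10 in all, crops included, and the job is handed in when it is done.

```bash
mkdir -p pics; python3 - <<'E'
from station import env
import cv2,numpy as np
for n in("scene","top"):
    cv2.imwrite(f"pics/{n}0.png",env.camera(n)); p=env.camera_params(n)
    print(n,np.round(p["mtx"],1).tolist(),np.round(p["R"],4).tolist(),np.round(p["t"],4).tolist())
o=env.observe();print(o)
E
```

```text
scene [[505.5, 0.0, 314.4], [0.0, 505.5, 195.9], [0.0, 0.0, 1.0]] [[-0.8502, -0.5262, -0.0168], [-0.3641, 0.6108, -0.7031], [0.3802, -0.5917, -0.7109]] [0.4546, 0.304, 1.1194]
top [[434.6, 0.0, 323.7], [0.0, 434.6, 192.6], [0.0, 0.0, 1.0]] [[-0.0019, -1.0, -0.0032], [-0.9921, 0.0023, -0.1251], [0.1251, 0.003, -0.9921]] [-0.026, 0.5736, 1.2232]
{'t': 0.1, 'joints': array([-1.46477331e+00,  4.86678399e-02,  9.77627198e-02,  1.62199810e+00,
       -1.09177720e-05,  1.44302805e+00]), 'qd': array([ 3.07394821e-04,  1.06607699e-04,  3.72436991e-03,  4.64309210e-06,
       -9.48373860e-04,  1.09119043e-04]), 'joint_torque': array([ 3.64619948e-03, -3.39852726e+01,  3.20934963e+01,  1.58399111e-02,
        1.54443264e-04,  4.05788427e-06]), 'eef_pos': array([ 0.12157268, -0.51021482,  0.25224288]), 'tcp_rot': array([-1.05344236e-03,  9.93174928e-01,  1.16629551e-01,  5.99493608e-06]), 'ft_force': array([ 0.64240174, -0.07065381, -0.59448776]), 'torque': array([ 0.03390239, -0.00941828, -0.05076533]), 'grasp_force': 0.0, 'grip_width': 0.997940361461532}
```

View pics/scene0.png

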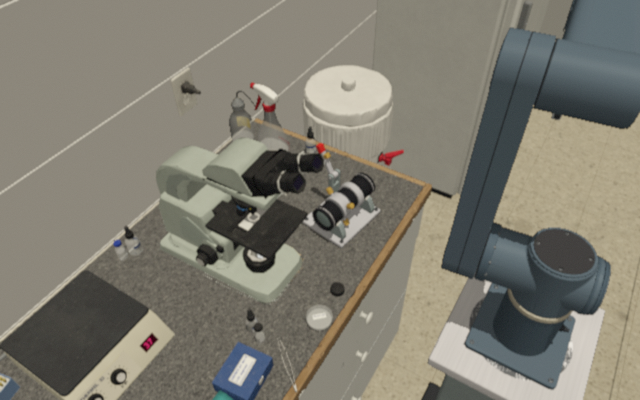

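View pics/top0.png

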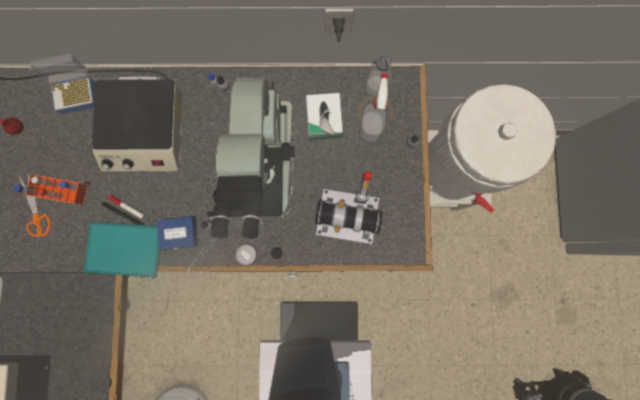

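Scene: the cradle is at about (343,208), the red tab at (322,148) and the microscope eyepieces at about (305,170). Top: the cradle is at about (349,217) with brass screws at (341,203) and (339,231), the latch lies open at (366,183), and the cap and dish are at (277,253) and (246,254). I'll zoom in.

```bash
python3 - <<'E'
import cv2,numpy as np
a=cv2.imread("pics/scene0.png")[130:255,290:395]; b=cv2.imread("pics/top0.png")[160:255,300:400]
a=cv2.resize(a,None,fx=4.6,fy=4.6,interpolation=cv2.INTER_CUBIC); b=cv2.resize(b,None,fx=3.1,fy=3.1,interpolation=cv2.INTER_CUBIC)
c=np.zeros((600,800,3),np.uint8); c[:a.shape[0],:a.shape[1]]=a; w=800-a.shape[1]; c[:b.shape[0],a.shape[1]:]=b[:, :w]
print(a.shape,b.shape);cv2.imwrite("pics/z0.png",c)
E
```

```text
Traceback (most recent call last):
ValueError: could not broadcast input array from shape (294,310,3) into shape (294,317,3)
```

```bash
cat > zoom.py <<'E'
import cv2,numpy as np
def zoom(a,b,f):  # scene crop rows130-255 cols 290-395 x4.6 ; top crop rows160-255 cols 300-400 x3.1 at col 483
    a=cv2.resize(a[130:255,290:395],None,fx=4.6,fy=4.6,interpolation=cv2.INTER_CUBIC); b=cv2.resize(b[160:255,300:400],None,fx=3.1,fy=3.1,interpolation=cv2.INTER_CUBIC)
    c=np.zeros((600,800,3),np.uint8); c[:a.shape[0],:a.shape[1]]=a; c[:b.shape[0],483:483+b.shape[1]]=b
    cv2.imwrite(f,c)
E
python3 -c "
from zoom import *
zoom(cv2.imread('pics/scene0.png'),cv2.imread('pics/top0.png'),'pics/z0.png')"
```

```text
(no output)
```

View pics/z0.png

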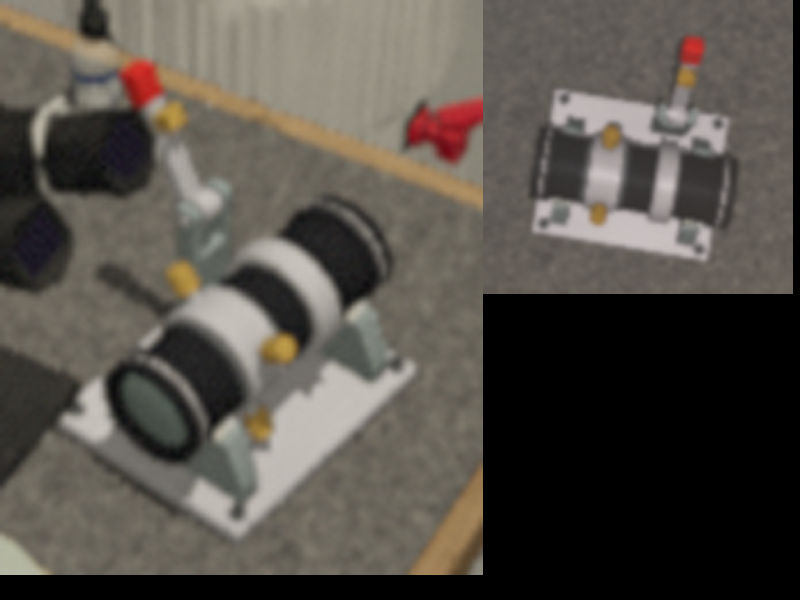

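```bash
cat > geo.py <<'E'
import numpy as np
from station import env
from scipy.optimize import least_squares
P={n:env.camera_params(n) for n in("scene","top")}
def proj(n,X):
    p=P[n]; c=np.array(p["R"])@X+np.array(p["t"]).ravel(); q=np.array(p["mtx"])@c; return q[:2]/q[2]
def s(u,v): return np.array([290+(u+.5)/4.6-.5,130+(v+.5)/4.6-.5])
def t(u,v): return np.array([300+(u-483+.5)/3.1-.5,160+(v+.5)/3.1-.5])
def W(pose,c):  # cradle (x,y,z) m -> world
    x0,y0,th=pose; z=np.array([np.sin(th),-np.cos(th),0]); y=np.array([-np.cos(th),-np.sin(th),0])
    return np.array([x0,y0,.072])+np.array([0,0,c[0]])+y*c[1]+z*c[2]
def scr(a,r=.048,z=-.026): return (r*np.cos(a),r*np.sin(a),z)
def latch(a,d,h=0): # along arm d, toward back face h; closed: along +y, h up
    return (.038+d*np.sin(a)+h*np.cos(a), -.058+d*np.cos(a)-h*np.sin(a), .028)
E
python3 - <<'E'
from geo import *
b=-.058
C=[("top",t(557,90),(b,-.077,-.084)),("top",t(731,118),(b,-.077,.084)),("top",t(710,260),(b,.061,.084)),("top",t(534,233),(b,.061,-.084)),
("scene",s(415,370),(b,.061,.084)),("scene",s(238,537),(b,.061,-.084)),("scene",s(62,417),(b,-.077,-.084))]
f=lambda q:np.concatenate([proj(n,W(q,c))-u for n,u,c in C])
r=least_squares(f,[.45,0,0.]);print(r.x,np.round(f(r.x),1)); pose=r.x
S=[("scene",s(183,278),0),("scene",s(280,348),1),("scene",s(258,425),2),("top",t(611,136),0),("top",t(599,213),1)]
g=lambda q:np.concatenate([proj(n,W(pose,scr(q[0]+k*np.pi/2)))-u for n,u,k in S])
for i in (-1.2,-.7,-.3):
    k=least_squares(g,[i]);print(k.x,k.cost,np.round(g(k.x),1))
L=[("scene",s(142,85),.080),("top",t(692,52),.080)]
h=lambda q:np.concatenate([proj(n,W(pose,latch(q[0],d,.006)))-u for n,u,d in L])
k=least_squares(h,[1.9]);print(k.x,np.round(h(k.x),1))
np.save("pose.npy",pose)
for nm,c in dict(pivot=latch(0,0),tab=latch(k.x[0],.08,.006)).items(): print(nm,W(pose,c))
# other items on the table from top: dish (246,254), cap(277,253); bottle base guess
for px,z in(((246,254),.0),((277,253),.0)):
    print(least_squares(lambda q:proj("top",np.array([q[0],q[1],z]))-px,[.4,0]).x)
E
```

```text
[ 0.49959209 -0.09583787 -0.16468552] [-0.4 -0.4 -0.2 -0.3 -0.4  0.5 -0.7 -0.2  1.4 -0.8  0.9 -0.3 -1.1 -0.4]
[-0.65914165] 1.3970737225533436 [ 0.4  0.7 -0.1  0.2  1.3 -0.3  0.3  0.5  0.1  0.3]
[-0.65914171] 1.397073722552045 [ 0.4  0.7 -0.1  0.2  1.3 -0.3  0.3  0.5  0.1  0.3]
[-0.6591417] 1.397073722552027 [ 0.4  0.7 -0.1  0.2  1.3 -0.3  0.3  0.5  0.1  0.3]
[2.12339752] [ 0.4  0.2  0.3 -0.3]
pivot [ 0.55221697 -0.13296768  0.11      ]
tab [ 0.59867893 -0.14068922  0.17494354]
[0.39736915 0.20085421]
[0.40010406 0.11002269]
```

```bash
python3 - <<'E'
from geo import *
pose=np.load("pose.npy")
T={"eyep_front":((250,227),(297,184)),"eyep_back":((221,227),(318,162)),"tap":((485,203),(390,157)),"tanklid":((509,130),(348,84)),"tank_left":((446,135),(304,90)),"bottle_cap":((413,140),(310,131)),"sprayhead":((382,90),(262,92))}
for k,(a,b) in T.items():
    f=lambda q:np.concatenate([proj("top",q)-a,proj("scene",q)-b]); r=least_squares(f,[.5,-.1,.1]); print(k,np.round(r.x,3),np.round(f(r.x),1))
for n,c in dict(behind=(.1,-.133,.028),pushed=(.1,-.061,.028),scr_behind=(.1,-.08,-.026),axis_scr=(0,0,-.026),scr_front=(0,.06,-.026)).items(): print(n,np.round(W(pose,c),4))
E
```

```text
eyep_front [0.471 0.138 0.339] [-2.5 -4.9  4.9  0.7]
eyep_back [0.438 0.163 0.434] [ 4.9  9.5 -9.5 -1.3]
tap [ 0.566 -0.561 -0.154] [-0.6 -1.3  1.6  0.1]
tanklid [ 0.742 -0.548  0.094] [-0. -0.  0.  0.]
tank_left [ 0.729 -0.33   0.194] [ -5.1 -10.   12.4   1.7]
bottle_cap [ 0.717 -0.278  0.092] [-0.4 -0.7  0.8  0.1]
sprayhead [ 0.798 -0.171  0.262] [-0.1 -0.1  0.1  0. ]
behind [ 0.6262 -0.1453  0.172 ]
pushed [ 0.5552 -0.1335  0.172 ]
scr_behind [ 0.5828 -0.0833  0.172 ]
axis_scr [ 0.5039 -0.0702  0.072 ]
scr_front [ 0.4447 -0.0604  0.072 ]
```

```bash
python3 -m handwheel '[0.019,0.026,0.002,-0.04,0.019,0.026,0.002,-0.04,0.019,0.026,0.002,-0.04,0.019,0.026,0.002,-0.04,0.019,0.026,0.002,-0.04,0.019,0.026,0.002,-0.04,0.019,0.026,0.002,-0.04,0.019,0.026,0.002,-0.04,0.019,0.026,0.002,-0.04,0.019,0.026,0.002,-0.04,0.019,0.026,0,0,0.019,0.024,0,0,0,0,0,0]' 0 20
python3 -m handwheel '[0.027,0.0055,0,0,0.027,0.0055,0,0,0.027,0.0055,0,0,0.027,0.0055,0,0,0.027,0.0055,0,0,0.027,0.0055,0,0,0.027,0.0055,0,0,0.027,0.0055,0,0,0.027,0.0055,0,0,0.027,0.0055,0,0,0.006,0,0,0,0,0,0,0,0,0,0,0]'
```

```text
t: 1.18
eef_pos: [0.3517, -0.1967, 0.273]
tcp_rot: [-0.001, 0.997, -0.08, 0.001]
ft_force: [-0.9, 0.0, -0.1]
grip_width: 0.0
grasp_force: 0.0
t: 2.27
eef_pos: [0.625, -0.1462, 0.2724]
tcp_rot: [0.0, 0.997, -0.083, -0.001]
ft_force: [-0.1, 0.2, 0.3]
grip_width: -0.0
grasp_force: 0.0
```

```bash
python3 -m handwheel '[0.005,-0.001,-0.017,0,0,0,-0.02,0,0,0,-0.02,0,0,0,-0.02,0,0,0,-0.01,0,0,0,0,0,0,0,0,0]'
python3 -m handwheel '[-0.006,0.001,0,0,-0.006,0.001,0,0,-0.006,0.001,0,0,-0.006,0.001,0,0,-0.006,0.001,0,0,-0.006,0.001,0,0,-0.006,0.001,0,0,0,0,0,0]'
python3 - <<'E'
from zoom import *
from station import env
zoom(env.camera("scene"),env.camera("top"),"pics/z1.png")
E
```

```text
t: 2.85
eef_pos: [0.6295, -0.147, 0.1866]
tcp_rot: [-0.0, 0.997, -0.083, -0.0]
ft_force: [0.8, 0.3, 0.4]
grip_width: -0.002
grasp_force: 0.0
t: 3.52
eef_pos: [0.5871, -0.1393, 0.1863]
tcp_rot: [-0.0, 0.997, -0.083, -0.001]
ft_force: [0.1, 0.4, -0.0]
grip_width: 0.002
grasp_force: 0.0
```

View pics/z1.png

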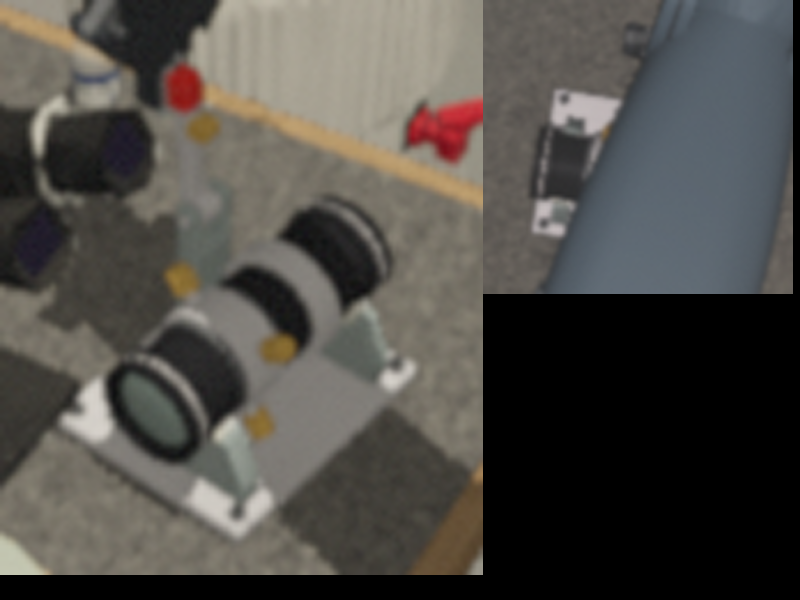

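The finger is behind the tab (183,88) and the latch is now nearly upright. Next I push it over.

```bash
python3 -m handwheel '[-0.005,0.001,0,0,-0.005,0.001,0,0,-0.005,0.001,0,0,-0.005,0.001,0,0,-0.005,0.001,0,0,-0.005,0.001,0,0,-0.004,0.0005,0,0,0,0,0,0,0,0,0,0,0,0,0,0,0,0,0,0,0,0,0,0]'
python3 - <<'E'
from zoom import *
from station import env
zoom(env.camera("scene"),env.camera("top"),"pics/z2.png")
E
```

```text
t: 4.62
eef_pos: [0.5548, -0.1333, 0.1862]
tcp_rot: [0.0, 0.997, -0.083, 0.0]
ft_force: [0.0, -0.1, -0.7]
grip_width: -0.001
grasp_force: 0.0
```

View pics/z2.png

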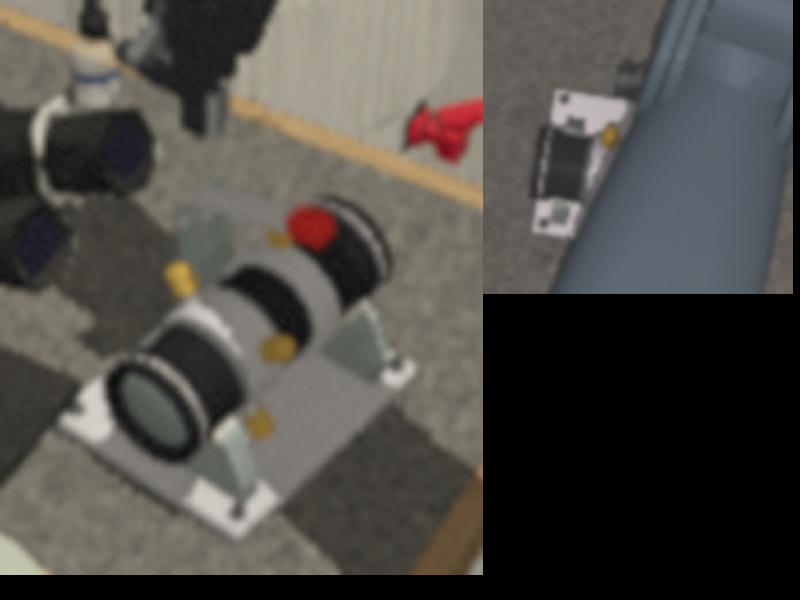

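The latch rests on the flange (tab at 312,228). Now I go behind the upper far screw (182,278).

```bash
python3 -m handwheel '[0.006,0.017,0,0,0.006,0.017,0,0,0.006,0.017,0,0,0,0,0,0,0,0,-0.018,0,0,0,-0.018,0,0,0,-0.018,0,0,0,0,0]'
python3 -m handwheel '[-0.005,0.0008,0,0,-0.005,0.0008,0,0,-0.005,0.0008,0,0,-0.005,0.0008,0,0,0,0,0,0]'
python3 -m handwheel '[-0.003,0.0005,0,0,-0.003,0.0005,0,0,-0.003,0.0005,0,0,-0.003,0.0005,0,0,-0.003,0.0005,0,0,0,0,0,0]'
```

```text
t: 5.38
eef_pos: [0.5699, -0.082, 0.1278]
tcp_rot: [-0.0, 0.997, -0.083, -0.004]
ft_force: [-0.8, 1.0, -1.0]
grip_width: -0.001
grasp_force: 0.0
t: 5.8
eef_pos: [0.5523, -0.0791, 0.1338]
tcp_rot: [0.0, 0.997, -0.083, 0.001]
ft_force: [-0.2, 0.3, -0.4]
grip_width: 0.002
grasp_force: 0.0
t: 6.3
eef_pos: [0.5451, -0.0781, 0.1388]
tcp_rot: [0.001, 0.996, -0.083, 0.01]
ft_force: [9.5, -1.6, 8.5]
grip_width: 0.001
grasp_force: 6.3
```

```bash
python3 -m handwheel '[0.01,-0.0016,0,0,0.015,-0.0024,0,0,0,0,0,0,0,0,-0.008,0,0,0,-0.004,0,0,0,0,0,0,0,0,0]'
python3 -m handwheel '[-0.005,0.0008,0,0,-0.004,0.0006,0,0,-0.003,0.0005,0,0,-0.003,0.0005,0,0,0,0,0,0]'
python3 -m handwheel '[-0.003,0.0005,0,0,-0.003,0.0005,0,0,0,0,0,0]'
```

```text
t: 6.88
eef_pos: [0.5612, -0.0801, 0.1191]
tcp_rot: [-0.0, 0.997, -0.083, -0.001]
ft_force: [-0.9, -0.7, -0.5]
grip_width: -0.002
grasp_force: 0.0
t: 7.3
eef_pos: [0.5482, -0.0782, 0.1213]
tcp_rot: [0.0, 0.997, -0.083, 0.002]
ft_force: [1.2, -0.9, -0.4]
grip_width: -0.001
grasp_force: 0.8
t: 7.55
eef_pos: [0.5448, -0.0778, 0.1232]
tcp_rot: [0.001, 0.997, -0.083, 0.005]
ft_force: [5.7, -0.8, 3.0]
grip_width: -0.001
grasp_force: 2.7
```

```bash
python3 -m handwheel '[-0.003,0.0005,0.001,0,-0.003,0.0005,0.001,0,0,0,0,0]'
python3 - <<'E'
from zoom import *
from station import env
zoom(env.camera("scene"),env.camera("top"),"pics/z3.png")
E
```

```text
t: 7.8
eef_pos: [0.5395, -0.077, 0.1261]
tcp_rot: [0.001, 0.997, -0.083, 0.005]
ft_force: [6.0, -0.2, 4.1]
grip_width: 0.003
grasp_force: 3.2
```

View pics/z3.png

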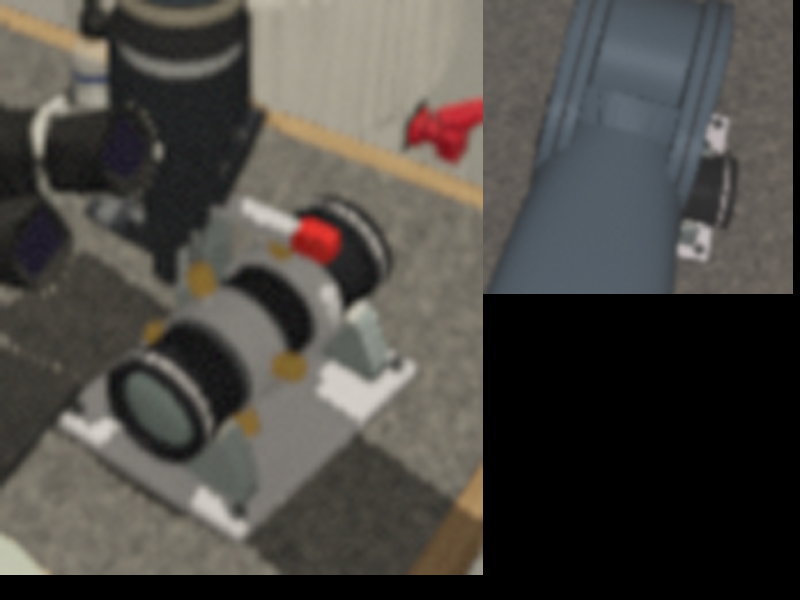

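```bash
python3 - <<'E'
from geo import *
pose=np.load("pose.npy")
inv=lambda p:np.round([(p[0]-290)*4.6,(p[1]-130)*4.6])
for a in(0,.1,.2): print(a,inv(proj("scene",W(pose,latch(a,.08,.006)))))
S=[(s(202,280),0),(s(290,366),1),(s(246,421),2),(s(154,330),-1)]
g=lambda q:np.concatenate([proj("scene",W(pose,scr(q[0]+k*np.pi/2)))-u for u,k in S])
k=least_squares(g,[-.5]);print(k.x,np.round(g(k.x)*4.6))
for a in (-.66,-.4,-.2): print(a,[inv(proj("scene",W(pose,scr(a+k*np.pi/2)))) for k in(-1,0,1,2)])
E
```

```text
0 [317. 261.]
0.1 [316. 250.]
0.2 [314. 239.]
[-0.34228865] [ 1.  3. -1.  6. -1.  0.  9.  6.]
-0.66 [array([171., 356.]), array([183., 279.]), array([278., 347.]), array([262., 422.])]
-0.4 [array([163., 338.]), array([198., 280.]), array([286., 366.]), array([247., 420.])]
-0.2 [array([159., 324.]), array([211., 284.]), array([290., 380.]), array([234., 416.])]
```

```bash
python3 -m handwheel '[-0.003,0.0005,0.001,0,-0.003,0.0005,0.001,0,-0.003,0.0005,0.001,0,-0.003,0.0005,0.001,0,-0.003,0.0005,0,0,0,0,0,0]'
python3 -m handwheel '[-0.003,0.0005,0,0,-0.003,0.0005,0,0,-0.003,0.0005,0,0,-0.003,0.0005,0,0,0,0,0,0]'
```

```text
t: 8.4
eef_pos: [0.5204, -0.0736, 0.1268]
tcp_rot: [0.0, 0.997, -0.083, 0.0]
ft_force: [3.0, 0.3, 5.1]
grip_width: -0.002
grasp_force: 3.1
t: 8.82
eef_pos: [0.5099, -0.072, 0.1278]
tcp_rot: [0.0, 0.997, -0.083, 0.002]
ft_force: [4.8, -0.3, 7.2]
grip_width: -0.001
grasp_force: 4.2
```

```bash
python3 -m handwheel '[0,0,0.005,0,-0.003,0.0005,0,0,-0.003,0.0005,0,0,-0.003,0.0005,0,0,0,0,0,0]'
python3 -m handwheel '[-0.002,0.0003,0,0,-0.002,0.0003,0,0,0,0,0,0]'
```

```text
t: 9.23
eef_pos: [0.4979, -0.0698, 0.13]
tcp_rot: [-0.0, 0.997, -0.083, -0.002]
ft_force: [2.5, -0.5, 0.2]
grip_width: -0.001
grasp_force: 0.9
t: 9.48
eef_pos: [0.4952, -0.0694, 0.1315]
tcp_rot: [-0.0, 0.997, -0.083, -0.0]
ft_force: [2.3, -0.7, -0.1]
grip_width: 0.001
grasp_force: 0.9
```

```bash
python3 -m handwheel '[-0.0012,0.0002,0,0,-0.0012,0.0002,0,0,-0.0012,0.0002,0,0,0,0,0,0]'
python3 -m handwheel '[-0.0012,0.0002,0,0,-0.0012,0.0002,0,0,0,0,0,0]'
python3 - <<'E'
from zoom import *
from station import env
zoom(env.camera("scene"),env.camera("top"),"pics/z4.png")
E
```

```text
t: 9.82
eef_pos: [0.492, -0.0689, 0.1316]
tcp_rot: [0.0, 0.997, -0.083, 0.0]
ft_force: [2.9, -0.8, 0.3]
grip_width: 0.001
grasp_force: 1.4
t: 10.07
eef_pos: [0.4894, -0.0685, 0.1314]
tcp_rot: [0.0, 0.997, -0.083, -0.0]
ft_force: [2.4, -0.7, 1.2]
grip_width: 0.003
grasp_force: 1.4
```

View pics/z4.png

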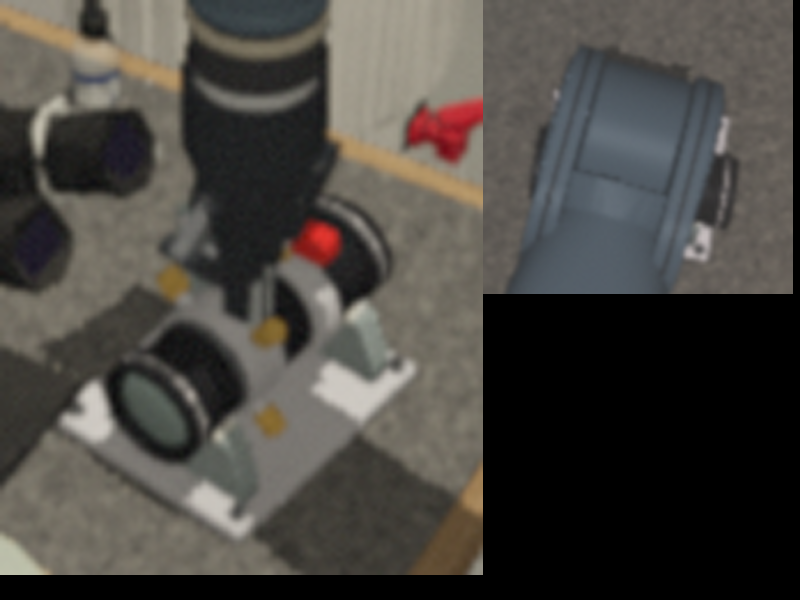

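Screw A is at (270,333), leaning about 0.75 rad. The tab is still up at (318,243), so the key hasn't dropped yet. I keep rolling.

```bash
python3 -m handwheel '[-0.0012,0.0002,0,0,-0.0012,0.0002,-0.0005,0,-0.0012,0.0002,-0.0005,0,0,0,0,0]'
python3 -m handwheel '[-0.0012,0.0002,-0.0005,0,-0.0012,0.0002,-0.0005,0,-0.0012,0.0002,-0.0005,0,0,0,0,0]'
python3 - <<'E'
from geo import *
pose=np.load("pose.npy")
import cv2
im=env.camera("scene"); b,g,r=[im[...,i].astype(int) for i in range(3)]
m=(r>110)&(g<60)&(b<60); m[:, :340]=0; m[:,:][:170]=0; m[:,375:]=0; m[200:]=0
ys,xs=np.nonzero(m); print("tab",xs.mean(),ys.mean(),len(xs), (xs.mean()-290)*4.6,(ys.mean()-130)*4.6)
E
```

```text
t: 10.5
eef_pos: [0.4857, -0.0678, 0.1302]
tcp_rot: [-0.0, 0.997, -0.083, -0.0]
ft_force: [3.3, -0.8, -0.2]
grip_width: 0.003
grasp_force: 1.3
t: 10.83
eef_pos: [0.482, -0.0672, 0.1287]
tcp_rot: [-0.0, 0.997, -0.083, -0.0]
ft_force: [2.8, -0.3, 0.5]
grip_width: 0.001
grasp_force: 1.2
tab 360.2307692307692 183.25641025641025 39 323.0615384615384 244.97948717948714
```

```bash
python3 -m handwheel '[0.003,-0.0005,0.012,0,0.005,-0.0008,0.015,0,0.017,-0.0028,0.012,0,0.017,-0.0028,0,0,0.017,-0.0028,0,0,0.017,-0.0028,0,0,0.016,-0.0028,0,0,0,0,0,0,0,0,-0.015,0,0,0,-0.018,0,0,0,-0.012,0,0,0,0,0,0,0,0,0]'
python3 - <<'E'
from zoom import *
from station import env
zoom(env.camera("scene"),env.camera("top"),"pics/z5.png")
E
```

```text
t: 11.97
eef_pos: [0.5724, -0.0821, 0.1213]
tcp_rot: [-0.0, 0.997, -0.083, -0.002]
ft_force: [-0.7, 0.2, 1.0]
grip_width: -0.005
grasp_force: 0.0
```

View pics/z5.png

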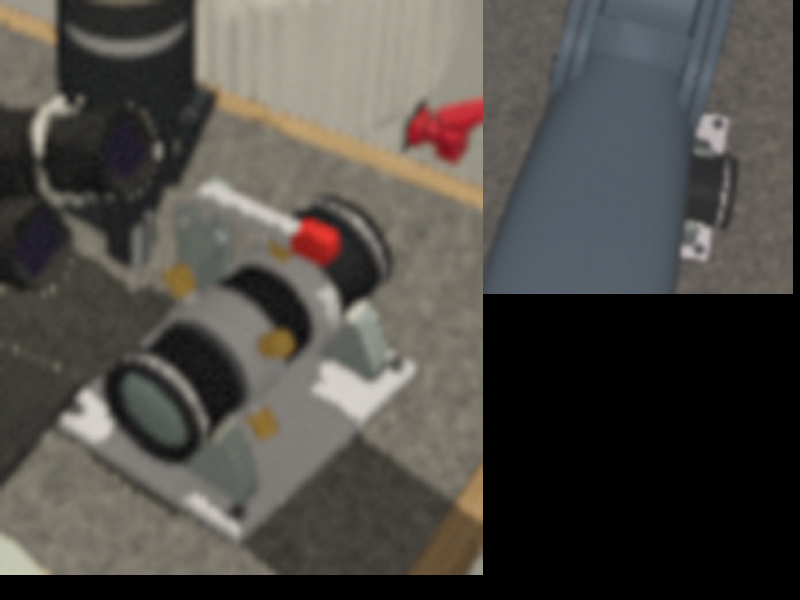

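The next screw is at (180,278), the same position as at the start, and the latch is still riding at (318,241). I push again on the same path, raised a little over the ring.

```bash
python3 -m handwheel '[-0.006,0.001,0,0,-0.006,0.001,0,0,-0.006,0.001,0,0,-0.004,0.0006,0,0,-0.003,0.0005,0,0,-0.003,0.0005,0.001,0,-0.003,0.0005,0.001,0,-0.003,0.0005,0.001,0,-0.003,0.0005,0.001,0,0,0,0,0]'
python3 -m handwheel '[-0.003,0.0005,0.0015,0,-0.003,0.0005,0.0015,0,-0.003,0.0005,0.0015,0,-0.003,0.0005,0.0015,0,-0.003,0.0005,0.001,0,-0.003,0.0005,0.001,0,0,0,0,0]'
```

```text
t: 12.9
eef_pos: [0.5437, -0.0779, 0.1329]
tcp_rot: [0.001, 0.997, -0.083, 0.009]
ft_force: [8.1, 0.0, 7.0]
grip_width: 0.0
grasp_force: 4.4
t: 13.48
eef_pos: [0.5195, -0.0735, 0.1356]
tcp_rot: [0.0, 0.997, -0.083, 0.001]
ft_force: [2.5, 0.5, 2.0]
grip_width: -0.0
grasp_force: 1.6
```

```bash
python3 -m handwheel '[-0.003,0.0005,0,0,-0.003,0.0005,0,0,-0.003,0.0005,-0.001,0,-0.003,0.0005,-0.001,0,-0.003,0.0005,0,0,-0.003,0.0005,0,0,0,0,0,0]'
python3 -m handwheel '[-0.0015,0.0002,0,0,-0.0015,0.0002,0,0,-0.0012,0.0002,0,0,0,0,0,0]'
```

```text
t: 14.07
eef_pos: [0.4996, -0.0702, 0.1315]
tcp_rot: [-0.0, 0.997, -0.083, -0.002]
ft_force: [1.2, -1.1, 1.1]
grip_width: -0.002
grasp_force: 1.1
t: 14.4
eef_pos: [0.4965, -0.0698, 0.1323]
tcp_rot: [-0.0, 0.997, -0.083, -0.001]
ft_force: [2.7, -1.2, 0.4]
grip_width: 0.002
grasp_force: 0.9
```

```bash
cat > tab.py <<'E'
from geo import *
im=env.camera("scene"); b,g,r=[im[...,i].astype(int) for i in range(3)]
m=(r>110)&(g<60)&(b<60); m[:,:340]=0; m[:170]=0; m[:,375:]=0; m[205:]=0
ys,xs=np.nonzero(m); print("tab zoom px",(xs.mean()-290)*4.6,(ys.mean()-130)*4.6,len(xs))
E
python3 tab.py
```

```text
tab zoom px 314.3753424657535 239.26301369863012 73
```

```bash
python3 -m handwheel '[-0.0012,0.0002,0,0,-0.0012,0.0002,0,0,-0.0012,0.0002,0,0,0,0,0,0]'; python3 tab.py
```

```text
t: 14.78
eef_pos: [0.4935, -0.0693, 0.1329]
tcp_rot: [0.0, 0.997, -0.083, -0.0]
ft_force: [3.0, 0.2, 0.7]
grip_width: -0.002
grasp_force: 1.1
tab zoom px 314.690410958904 239.51506849315066 73
```

```bash
python3 -m handwheel '[-0.0012,0.0002,0,0,-0.0012,0.0002,0,0,0,0,0,0]'; python3 tab.py
```

```text
t: 15.08
eef_pos: [0.491, -0.0689, 0.1329]
tcp_rot: [0.0, 0.997, -0.083, -0.0]
ft_force: [3.3, -1.3, 0.8]
grip_width: 0.001
grasp_force: 1.1
tab zoom px 315.80277777777775 241.30833333333337 72
```

```bash
python3 -m handwheel '[-0.0012,0.0002,0,0,0,0,0,0]'; python3 tab.py
```

```text
t: 15.3
eef_pos: [0.4896, -0.0686, 0.1327]
tcp_rot: [-0.0, 0.997, -0.083, -0.0]
ft_force: [2.8, 0.1, 0.5]
grip_width: 0.001
grasp_force: 1.0
tab zoom px 316.10422535211273 243.92957746478874 71
```

```bash
python3 -m handwheel '[-0.001,0.0002,0,0,0,0,0,0]'; python3 tab.py
```

```text
t: 15.52
eef_pos: [0.4887, -0.0684, 0.1327]
tcp_rot: [-0.0, 0.997, -0.083, -0.0]
ft_force: [1.3, -0.6, 0.7]
grip_width: 0.002
grasp_force: 0.9
tab zoom px 316.825 246.1 64
```

```bash
python3 -m handwheel '[-0.001,0.0002,0,0,0,0,0,0]'; python3 tab.py
```

```text
t: 15.73
eef_pos: [0.4878, -0.0683, 0.1328]
tcp_rot: [-0.0, 0.997, -0.083, -0.0]
ft_force: [1.7, -0.6, -0.0]
grip_width: -0.003
grasp_force: 0.8
tab zoom px 315.7571428571429 251.6857142857143 70
```

```bash
python3 -m handwheel '[-0.001,0.0002,0,0,0,0,0,0]'; python3 tab.py
```

```text
t: 15.95
eef_pos: [0.4869, -0.0681, 0.1328]
tcp_rot: [-0.0, 0.997, -0.083, -0.0]
ft_force: [2.5, -0.3, -0.3]
grip_width: -0.001
grasp_force: 0.9
tab zoom px 316.33333333333337 251.8666666666667 69
```

The tab has dropped 12 zoomed px, about 0.11 rad. A gentle further push should feel the lock.

```bash
python3 -m handwheel '[-0.001,0.0002,0,0,0,0,0,0]'; python3 tab.py
```

```text
t: 16.17
eef_pos: [0.4859, -0.0679, 0.1328]
tcp_rot: [0.0, 0.997, -0.083, -0.0]
ft_force: [1.7, -0.6, 1.1]
grip_width: -0.002
grasp_force: 0.9
tab zoom px 315.80000000000007 252.13333333333335 69
```

```bash
python3 -m handwheel '[-0.001,0.0002,0,0,0,0,0,0]'; python3 tab.py
```

```text
t: 16.38
eef_pos: [0.4849, -0.0677, 0.1328]
tcp_rot: [-0.0, 0.997, -0.083, -0.0]
ft_force: [2.3, -0.7, 0.6]
grip_width: 0.003
grasp_force: 1.0
tab zoom px 316.6447761194029 252.31343283582083 67
```

```bash
python3 -m handwheel '[-0.001,0.0002,0,0,0,0,0,0]'; python3 tab.py
```

```text
t: 16.6
eef_pos: [0.4839, -0.0675, 0.1328]
tcp_rot: [0.0, 0.997, -0.083, -0.0]
ft_force: [2.3, -0.5, 0.4]
grip_width: 0.0
grasp_force: 0.9
tab zoom px 316.98181818181826 252.99999999999997 66
```

```bash
python3 -m handwheel '[-0.001,0.0002,0,0,0,0,0,0]'; python3 tab.py
```

```text
t: 16.82
eef_pos: [0.4829, -0.0673, 0.1328]
tcp_rot: [-0.0, 0.997, -0.083, -0.0]
ft_force: [2.1, -0.7, 0.4]
grip_width: -0.003
grasp_force: 0.9
tab zoom px 317.6967741935484 253.8161290322581 62
```

```bash
python3 -m handwheel '[-0.001,0.0002,0,0,0,0,0,0]'; python3 tab.py
```

```text
t: 17.03
eef_pos: [0.4819, -0.0671, 0.1328]
tcp_rot: [-0.0, 0.997, -0.083, -0.0]
ft_force: [1.7, -0.1, 0.4]
grip_width: 0.002
grasp_force: 0.9
tab zoom px 318.71428571428567 254.23214285714283 56
```

```bash
python3 -m handwheel '[-0.001,0.0002,0,0,0,0,0,0]'; python3 tab.py
```

```text
t: 17.25
eef_pos: [0.4809, -0.0669, 0.1328]
tcp_rot: [-0.0, 0.997, -0.083, -0.0]
ft_force: [1.8, -0.5, 0.5]
grip_width: 0.001
grasp_force: 0.9
tab zoom px 319.0185185185185 254.70370370370372 54
```

```bash
python3 -m handwheel '[0.003,-0.0005,0.012,0,0.005,-0.0008,0.015,0,0.017,-0.0028,0.012,0,0.017,-0.0028,0,0,0.017,-0.0028,0,0,0.017,-0.0028,0,0,0.016,-0.0028,0,0,0,0,0,0]'
python3 tab.py; python3 - <<'E'
from zoom import *
from station import env
a=env.camera("scene");cv2.imwrite("pics/s6.png",cv2.resize(a[165:235,305:385],None,fx=8,fy=8,interpolation=cv2.INTER_CUBIC))
E
```

```text
t: 17.97
eef_pos: [0.574, -0.0824, 0.1704]
tcp_rot: [-0.0, 0.997, -0.083, -0.001]
ft_force: [-0.3, -0.3, 0.1]
grip_width: 0.002
grasp_force: 0.0
tab zoom px 316.81690140845063 251.50985915492953 71
```

View pics/s6.png

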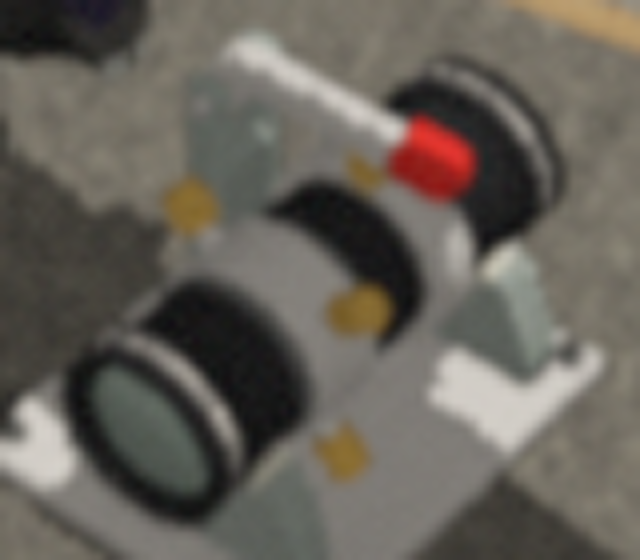

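```bash
python3 - <<'E'
from geo import *
pose=np.load("pose.npy"); h=lambda u,v:np.array([305+(u+.5)/8-.5,165+(v+.5)/8-.5])
S=[(h(190,207),-1),(h(360,309),0),(h(343,453),1)]
g=lambda q:np.concatenate([proj("scene",W(pose,scr(q[0]+k*np.pi/2)))-u for u,k in S])
k=least_squares(g,[.8]);print(k.x-np.pi/4,np.round(g(k.x),2))
for a in(0,.05,.1): print(a,np.round((proj("scene",W(pose,latch(a,.08,.006)))-[290,130])*4.6,1))
E
```

```text
[0.01741735] [ 0.27  0.54 -0.16  0.5   0.76  0.41]
0 [316.8 261.4]
0.05 [316.6 255.9]
0.1 [316.  250.2]
```

The barrel turn is about +0.02 rad, inside the key's clearance, and the tab is a full 12 px (about 0.11 rad) below its riding height, so the key is home. I'll lift clear, recheck and hand in.

```bash
python3 -m handwheel '[0,0,0.02,0,0,0,0.02,0,0,0,0.02,0,0,0,0.02,0,0,0,0,0,0,0,0,0]'; python3 tab.py; python3 -c "
from station import env
import cv2
a=env.camera('scene');cv2.imwrite('pics/s7.png',a)
d=cv2.absdiff(a,cv2.imread('pics/scene0.png')).max(2)
print('dish/cap change',d[280:330,300:350].max(),'bottle',d[135:153,304:317].max())
print(env.finish_job())"
```

```text
t: 18.57
eef_pos: [0.5727, -0.0822, 0.2534]
tcp_rot: [0.0, 0.997, -0.083, 0.001]
ft_force: [0.4, 0.0, -0.1]
grip_width: 0.001
grasp_force: 0.0
tab zoom px 316.49295774647885 251.05633802816897 71
dish/cap change 15 bottle 142
the job is handed in; nothing more can be done
None
```

The latch is on the flange with its key dropped home in the keyway, the barrel about 0.02 rad from the key position and still in its rests, handed in at 18.6 s. I did not push on to feel the lock stop hard. The dish and cap showed no change, but the bottle area's picture changed by 142, which I put down to the arm in view and did not check.

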